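Shut the red gas valve under the sliding cover

ROBOT

A 7-joint arm with a two-finger parallel gripper is mounted at the origin on the work surface; the furniture and walls round the work are solid. World frame = base frame: x ahead of the robot, y to its left, z up, the work surface at z = 0. Lengths are in m, angles in rad, forces in N, time in s.
With the tool pointing down it reaches from about 0.4 to 0.85 m from the base axis. Payload 6.9 kg.
Tool frame: the origin (TCP) lies on the mounting face of the last link; the fingertips stand 173 mm ahead of it and the grasp point (between the pads) lies 155 mm ahead of it; z points along the fingers, y is the line along which they close (so a half turn about z gives the same grasp; the last joint's range is limited). The gripper opens to 85 mm and grips with 20 to 120 N. Pads are 22 mm wide; open, the fingers measure 114 mm over their backs; the gripper's body (76 mm by 85 mm) begins 54 mm behind the grasp point. The pads swing forward as they close: fully open they stand 13 mm farther back than shut.
Start: joints at [1.351, 0.507, -0.238, 1.5, 0.126, 1.149, -0.155], TCP at [0.199, -0.592, 0.405] pointing down, gripper open.
Joint ranges: [-3.08, 3.08], [-0.24, 2.05], [-1.43, 1.35], [0, 2.5], [-1.52, 4.66], [0.17, 1.96], [-2.89, 2.89]. Speed limits (rad/s): [2.39, 2.39, 3.14, 3.14, 3.14, 3.14, 3.14].

INTERFACE

Orientations are given as a unit quaternion [w, x, y, z].
In Python, from rig import robot gives the robot as it stands. The module is installed in compiled form; this text tells all that it offers.
- The arm moves only by the shell command python3 -m jog 'ROWS' [FORCE]. ROWS is JSON, a list of rows, each an object with "jaw": the closure, from -1 (fully open) to 1 (shut); "offset": the shift along the tool's x, y, z scaled (see below), a list of three; "spin": the turn about the tool's z scaled (see below). In form: [{"jaw": jaw, "offset": [tx, ty, tz], "spin": spin}, ...]. A call has exactly 10 rows; each row is the pose to reach, as a shift and turn from the pose commanded when the call began, along the tool's axes at that moment; what a row does not reach only later rows make up. The controller multiplies each number of a shift by 300 mm and each number of a turn by pi/4 rad. A row lasts 1/10 s, in which the tool goes at most 50 mm and 8.59 degrees, less where a joint would pass 70% of its speed; a pose out of reach is approached as far as the arm can. A call with a number of a shift or a turn outside -1 to 1 is refused whole. A call with a gripper value outside its range is refused whole. The fingers move at their own pace and stop on an object; FORCE is the grip in N (left out, the last holds). Time passes only in rows, so rows that repeat a pose let the fingers close, or fill a call up. It gives the time, the measured TCP pose, the force, the opening and the grip force at its end, in the units of the state.
- robot.observe(): the state, without advancing time (a new reading comes with each control period).
- robot.grab_frame(name): name is "side" or "top" or "wrist"; returns a dict with "pixels" (400x640x3 uint8, red, green, blue), "camera_matrix" (3x3 intrinsics, pixels), "cam_to_world" (4x4, takes a point from camera to world coordinates). Camera axes: x right, y up, looking along -z (the intrinsics and any distortion apply to the point x, -y, -z); pixel columns grow to the right and rows downward; lengths in m; the calibration is good to about 2 mm. A picture is of the moment at which its call begins. There is no depth.
- robot.hand_in(): hands the job in; it is judged then, once.
The state is a dict: "time_s": time; "joints": joint angles; "joint_vel": joint speeds; "joint_torque": joint torques, N m; "ee_pos": TCP position; "eef_rot": TCP orientation; "contact_force": force on the tool from outside, world axes, zero at the start; "moment": the same for the moment, N m; "opening": finger opening in m; "gripper_force": force on a finger pad.
Only numpy, scipy, OpenCV 4.12 (cv2) and the standard library are available. Lean on these libraries where they do the work, as an engineer would, in place of code of your own. Each camera call takes 0.05 s, during which the arm holds its last target. There are 200 camera calls.

TASK

Push the loose yellow cover of the valve box away from the robot along its channel, sliding it without lifting it, until it rests at the far end and the two small handles beneath are uncovered. Then push the red handle over, away from the robot, until it is fully shut. Leave the blue handle as it is, leave the cover at the far end, and do not disturb the bottles and glassware standing around.

Things in the scene. Friction and masses are not known exactly. Their poses are not given: they have to be found in the camera images.
- valve_box: Grey box fixed to the bench, 296 (x) x 170 (y) x 90 mm high, 8 mm walls; origin at the centre of its underside, its x axis along the channel, away from the robot. The cover's channel (280 x 154 mm) has 10 mm wide ledges at each side whose top is 75 mm above the bench; the walls rise 15 mm above them. The far half is a solid deck 2 mm below the ledges.
- well (a point): Point on the ledges' level (75 mm above the bench) over the middle of the open well at the box's near end, box x = -71.5 mm. The well is 137 (x) x 134 mm (y) and holds two valves side by side; their brass and copper bodies rise to 37 mm above the bench.
- cover: Loose yellow plate, 140 (x) x 149 (y) x 5 mm, about 0.35 kg, lying on the ledges with 2.5 mm play at each side; origin at the centre of its underside, axes as the box's. It starts over the well, at box x = -70 to -60 mm; at the far end of the channel it lies at box x = +70 mm. A few newtons slide it.
- lug (a point): Centre of the cover's black push lug, a bar across the middle of the plate: 12 (x) x 70 (y) x 24 mm high, standing on the plate; its top is 12 mm above this point and the plate's upper face 12 mm below.
- red_tip (a point): Centre of the red grip of the marked toggle handle: a bar 27 mm wide (y), 13 mm thick, on an 8 mm thick lever, 34 mm from its hinge. Hinge axis along box y, 32 mm above the bench, box x = -67 mm. Starts leaning 0.5 to 0.65 rad towards the robot (grip 59 to 62 mm above the bench), under the cover; red and blue are 58 mm apart in y and may have changed places.
- blue_tip (a point): Centre of the blue grip of the other handle, same size and build; to be left as it is.
- red_handle (a joint): Angle of the red handle (rad): about 0 leaning towards the robot (open), 0.65 upright, 1.3 leaning away from the robot at its stop (shut). Stiff enough to stay where it is left; about 3 N at the grip moves it.
- blue_handle (a joint): Angle of the blue handle, same sense; starts near 0 (open).
- wash: White wash bottle with red spout, 73 x 90 x 204 mm, loose; origin under its centre.
- amber: Amber glass bottle with black cap, 69 mm across, 142 mm high, loose; origin under its centre.
- flask: Clear conical flask, 68 mm across, 127 mm high, loose; origin under its centre.
- white: Small white plastic bottle, 52 mm across, 113 mm high, loose; origin under its centre.
- beaker: Small clear glass beaker, 58 mm across, 71 mm high, loose, beyond the box; origin under its centre.

How it is judged:
By the outcome, as a careful person would: the job done as asked, in the order asked, and still so for the second after the job is handed in, with the robot touching nothing.
It also fails if it takes over 40 s, if anything falls off the work surface, if the arm or the gripper's body presses on something with over 40 N, if the wrist force passes 120 N, or if a joint passes its speed limit or range.

## Working session

There is one attempt and no reset: what is moved stays moved. The work goes in short steps, Python scripts to look and compute and a shell command to move; the robot and the scene stay as the last step left them, time stands still between calls to the robot, and variables do not carry over. Pictures are saved under pics/ and viewed, at most 10 in all, crops included, and the job is handed in when it is done.

```bash
mkdir -p pics; cat > h.py <<'E'
import numpy as np, cv2
from rig import robot
def snap(n,f):
    d=robot.grab_frame(n); cv2.imwrite('pics/'+f,cv2.cvtColor(d['pixels'],cv2.COLOR_RGB2BGR))
    np.savez('pics/'+f+'.npz',K=d['camera_matrix'],T=d['cam_to_world']); return d
def ray(f,u,v):
    c=np.load('pics/'+f+'.npz');K,T=c['K'],c['T']
    p=np.linalg.inv(K)@[u,v,1]; r=T[:3,:3]@[p[0],-p[1],-p[2]]; return T[:3,3],r
def atz(f,u,v,z):
    o,r=ray(f,u,v); return o+r*(z-o[2])/r[2]
E
python3 - <<'E'
from h import *
snap('top','top1.png');snap('side','side1.png')
s=robot.observe();print(s['ee_pos'],s['eef_rot'],s['contact_force'],s['time_s'])
E
```

```text
[ 0.19934878 -0.59217765  0.40391188] [-7.87907136e-04  9.86838379e-01  1.61707683e-01 -1.38155209e-04] [ 0.93804425 -0.49955695 -0.45185675] 0.1
```

View pics/top1.png

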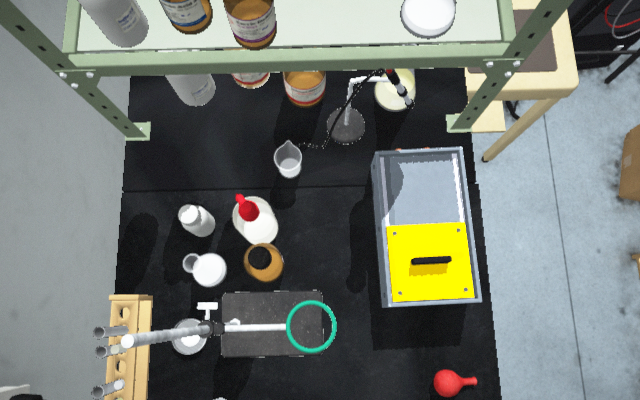

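View pics/side1.png

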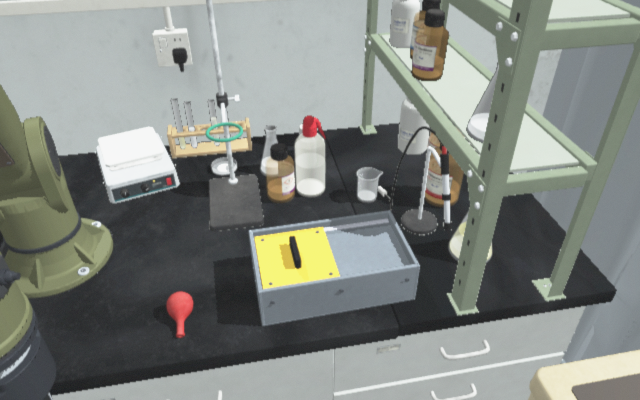

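The top view shows the box with its rim corners at about (384,306), (481,301), (463,147) and (372,153). The cover is at the near end and the lug's top is at about (432,260).

```bash
python3 - <<'E'
from h import *
for u,v in [(384,306),(481,301),(463,147),(372,153)]: print('rim',atz('top1.png',u,v,.09).round(4))
for u,v in [(412,261),(451,259)]: print('lug',atz('top1.png',u,v,.104).round(4))
for u,v in [(392,302),(472,293),(465,222),(386,227)]: print('cov',atz('top1.png',u,v,.08).round(4))
print('rim side',atz('side1.png',417,264,.09),atz('side1.png',260,292,.09), 'lug side',atz('side1.png',292,238,.104),atz('side1.png',298,265,.104))
print(ray('top1.png',320,200),atz('top1.png',325,110,.03))
d=cv2.imread('pics/top1.png')[130:320,350:500];cv2.imwrite('pics/c1.png',cv2.resize(d,None,fx=3,fy=3,interpolation=2))
T=robot.observe();from scipy.spatial.transform import Rotation as R
q=T['eef_rot'];print(R.from_quat([*q[1:],q[0]]).as_matrix().round(3))
E
```

```text
rim [ 0.4107 -0.0965  0.09  ]
rim [ 0.4151 -0.2705  0.09  ]
rim [ 0.7067 -0.2661  0.09  ]
rim [ 0.6993 -0.0898  0.09  ]
lug [ 0.4882 -0.1494  0.104 ]
lug [ 0.49   -0.2196  0.104 ]
cov [ 0.4175 -0.1127  0.08  ]
cov [ 0.4298 -0.259   0.08  ]
cov [ 0.5612 -0.259   0.08  ]
cov [ 0.5556 -0.1099  0.08  ]
rim side [ 0.70838637 -0.2589014   0.09      ] [ 0.42052297 -0.27175728  0.09      ] lug side [ 0.49273207 -0.15901057  0.104     ] [ 0.49289053 -0.23350195  0.104     ]
(array([0.40560729, 0.01592544, 0.93104328]), array([ 0.23474686, -0.00351676, -0.9721217 ])) [ 0.81865827 -0.00298832  0.03      ]
[[ 0.948  0.319 -0.001]
 [ 0.319 -0.948  0.002]
 [-0.    -0.002 -1.   ]]
```

View pics/c1.png

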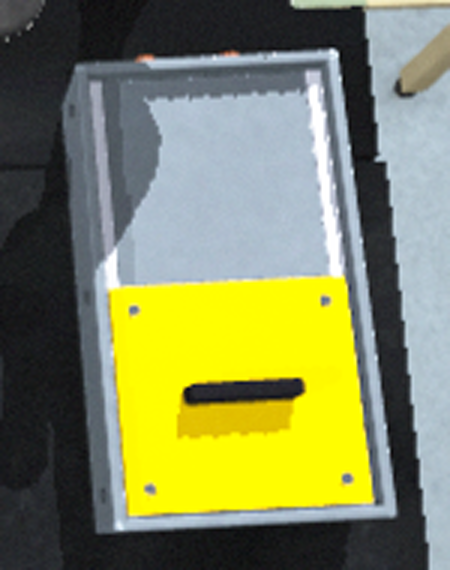

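The crop shows the lug centred in the plate and the box yawed by about 0.02 rad. Next I'll check the ring's position, which could obstruct the arm, and work out the approach.

```bash
cat >> h.py <<'E'
def tri(a,b):
    o,r=ray(*a);p,s=ray(*b)
    A=np.stack([r,-s],1);k=np.linalg.lstsq(A,p-o,rcond=None)[0]
    return (o+k[0]*r+p+k[1]*s)/2
from scipy.spatial.transform import Rotation as R
def rel(x,y,z):
    "units of 300mm along tool axes to world TCP x,y,z"
    s=robot.observe();q=s['eef_rot'];M=R.from_quat([*q[1:],q[0]]).as_matrix()
    return (M.T@(np.array([x,y,z])-s['ee_pos'])/.3).round(3), 'yaw',np.arctan2(M[1,0],M[0,0]).round(3)
E
python3 - <<'E'
from h import *
print('ring',tri(('top1.png',312,327),('side1.png',225,131)), 'wash tip',tri(('top1.png',240,198),('side1.png',311,120)))
print('shelf front lower edge',tri(('top1.png',68,70),('side1.png',370,37)))
print(rel(.445,-.184,.32))
E
```

```text
ring [0.38628605 0.02997044 0.24341344] wash tip [0.58789977 0.14652524 0.18835998]
shelf front lower edge [0.78718883 0.40391294 0.27923763]
(array([ 1.21 , -1.028,  0.281]), 'yaw', np.float64(0.325))
```

```bash
python3 -m jog '[{"jaw":1,"offset":[0.1,-0.08,0],"spin":0.05},{"jaw":1,"offset":[0.2,-0.17,0.03],"spin":0.1},{"jaw":1,"offset":[0.3,-0.26,0.05],"spin":0.2},{"jaw":1,"offset":[0.42,-0.36,0.08],"spin":0.3},{"jaw":1,"offset":[0.54,-0.46,0.1],"spin":0.39},{"jaw":1,"offset":[0.66,-0.56,0.12],"spin":0.39},{"jaw":1,"offset":[0.78,-0.66,0.14],"spin":0.39},{"jaw":1,"offset":[0.88,-0.75,0.17],"spin":0.39},{"jaw":1,"offset":[0.95,-0.81,0.2],"spin":0.39},{"jaw":1,"offset":[0.98,-0.83,0.2],"spin":0.39}]' 20; python3 -c "
from h import *
print(rel(.445,-.184,.285))"
```

```text
time_s: 1.1
ee_pos: [0.3996, -0.2595, 0.3438]
eef_rot: [-0.001, 1.0, 0.012, -0.001]
contact_force: [-0.5, -0.7, -0.5]
opening: 0.0
gripper_force: 0.0
(array([ 0.157, -0.248,  0.196]), 'yaw', np.float64(0.023))
```

```bash
python3 -m jog '[{"jaw":1,"offset":[0.08,-0.12,0],"spin":0},{"jaw":1,"offset":[0.14,-0.22,0],"spin":0},{"jaw":1,"offset":[0.15,-0.24,0.05],"spin":0},{"jaw":1,"offset":[0.15,-0.24,0.12],"spin":0},{"jaw":1,"offset":[0.15,-0.24,0.16],"spin":0},{"jaw":1,"offset":[0.15,-0.24,0.18],"spin":0},{"jaw":1,"offset":[0.15,-0.24,0.19],"spin":0},{"jaw":1,"offset":[0.15,-0.24,0.19],"spin":0},{"jaw":1,"offset":[0.15,-0.24,0.19],"spin":0},{"jaw":1,"offset":[0.15,-0.24,0.19],"spin":0}]'; python3 -c "
from h import *
print(rel(.445,-.184,.265))
snap('side','side2.png');snap('wrist','w2.png')
a=cv2.imread('pics/side2.png')[130:330,200:440];b=cv2.imread('pics/w2.png')
cv2.imwrite('pics/m2.png',np.hstack([cv2.resize(a,(400,333)),cv2.resize(b,(400,333))]))"
```

```text
time_s: 2.1
ee_pos: [0.4424, -0.1899, 0.2882]
eef_rot: [0.0, 1.0, 0.009, 0.0]
contact_force: [0.1, -0.6, 0.0]
opening: 0.0001
gripper_force: 0.0
(array([ 0.009, -0.02 ,  0.077]), 'yaw', np.float64(0.018))
```

View pics/m2.png

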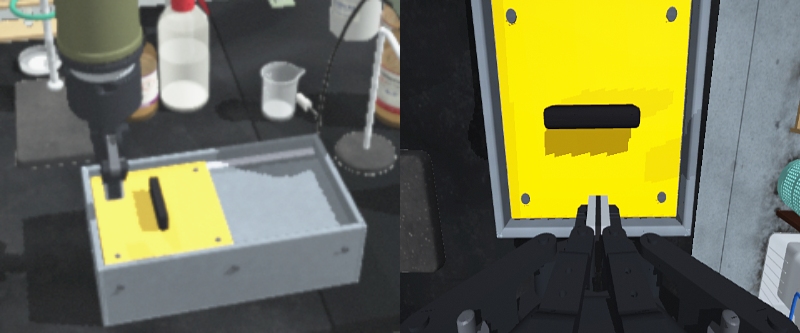

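The tips are above the plate on the robot's side of the lug and centred on it, with the lug at (592,116) and the fingers at (598,200) in the wrist half of the picture. Next I descend.

```bash
python3 -m jog '[{"jaw":1,"offset":[0,0,0.03],"spin":0},{"jaw":1,"offset":[0,0,0.05],"spin":0},{"jaw":1,"offset":[0,-0.01,0.06],"spin":0},{"jaw":1,"offset":[0,-0.01,0.07],"spin":0},{"jaw":1,"offset":[0,-0.01,0.08],"spin":0},{"jaw":1,"offset":[0,-0.01,0.085],"spin":0},{"jaw":1,"offset":[0,-0.01,0.085],"spin":0},{"jaw":1,"offset":[0.03,-0.01,0.085],"spin":0},{"jaw":1,"offset":[0.05,-0.01,0.085],"spin":0},{"jaw":1,"offset":[0.07,-0.01,0.085],"spin":0}]'
```

```text
time_s: 3.2
ee_pos: [0.4641, -0.1863, 0.2624]
eef_rot: [0.0, 1.0, 0.009, 0.0]
contact_force: [0.0, -0.5, 0.2]
opening: 0.0
gripper_force: 0.0
```

```bash
python3 -m jog '[{"jaw":1,"offset":[0.03,0,0],"spin":0},{"jaw":1,"offset":[0.07,0,0],"spin":0},{"jaw":1,"offset":[0.12,0,0],"spin":0},{"jaw":1,"offset":[0.17,0,0],"spin":0},{"jaw":1,"offset":[0.23,0,0],"spin":0},{"jaw":1,"offset":[0.29,0,0],"spin":0},{"jaw":1,"offset":[0.34,0,0],"spin":0},{"jaw":1,"offset":[0.38,0,0],"spin":0},{"jaw":1,"offset":[0.41,0,0],"spin":0},{"jaw":1,"offset":[0.42,0,0],"spin":0}]'
```

```text
time_s: 4.2
ee_pos: [0.5901, -0.1837, 0.2619]
eef_rot: [-0.0, 1.0, 0.009, -0.0]
contact_force: [-3.9, 1.1, 3.2]
opening: 0.0
gripper_force: 1.7
```

```bash
python3 -m jog '[{"jaw":1,"offset":[0.01,0,0],"spin":0},{"jaw":1,"offset":[0.02,0,0],"spin":0},{"jaw":1,"offset":[0.03,0,0],"spin":0},{"jaw":1,"offset":[0.04,0,0],"spin":0},{"jaw":1,"offset":[0.05,0,0],"spin":0},{"jaw":1,"offset":[0.055,0,0],"spin":0},{"jaw":1,"offset":[0.06,0,0],"spin":0},{"jaw":1,"offset":[0.065,0,0],"spin":0},{"jaw":1,"offset":[0.07,0,0],"spin":0},{"jaw":1,"offset":[0.07,0,0],"spin":0}]'
```

```text
time_s: 5.2
ee_pos: [0.6104, -0.1836, 0.2622]
eef_rot: [-0.0, 1.0, 0.009, 0.0]
contact_force: [-1.0, 0.4, -0.6]
opening: -0.0001
gripper_force: 0.5
```

```bash
python3 -m jog '[{"jaw":1,"offset":[0.005,0,0],"spin":0},{"jaw":1,"offset":[0.01,0,0],"spin":0},{"jaw":1,"offset":[0.015,0,0],"spin":0},{"jaw":1,"offset":[0.02,0,0],"spin":0},{"jaw":1,"offset":[0.02,0,0],"spin":0},{"jaw":1,"offset":[0.02,0,0],"spin":0},{"jaw":1,"offset":[0.02,0,0],"spin":0},{"jaw":1,"offset":[0.02,0,0],"spin":0},{"jaw":1,"offset":[0.02,0,0],"spin":0},{"jaw":1,"offset":[0.02,0,0],"spin":0}]'; python3 -c "
from h import *
snap('top','t3.png');snap('wrist','w3.png');snap('side','s3.png')
a=cv2.imread('pics/t3.png')[130:320,350:500];b=cv2.imread('pics/w3.png')
cv2.imwrite('pics/m3.png',np.hstack([cv2.resize(a,(395,500)),cv2.resize(cv2.imread('pics/s3.png')[190:330,230:430],(400,500))]))"
```

```text
time_s: 6.2
ee_pos: [0.6141, -0.1845, 0.2622]
eef_rot: [0.0, 1.0, 0.009, -0.003]
contact_force: [-12.0, -1.7, 7.0]
opening: 0.0005
gripper_force: 5.7
```

View pics/m3.png

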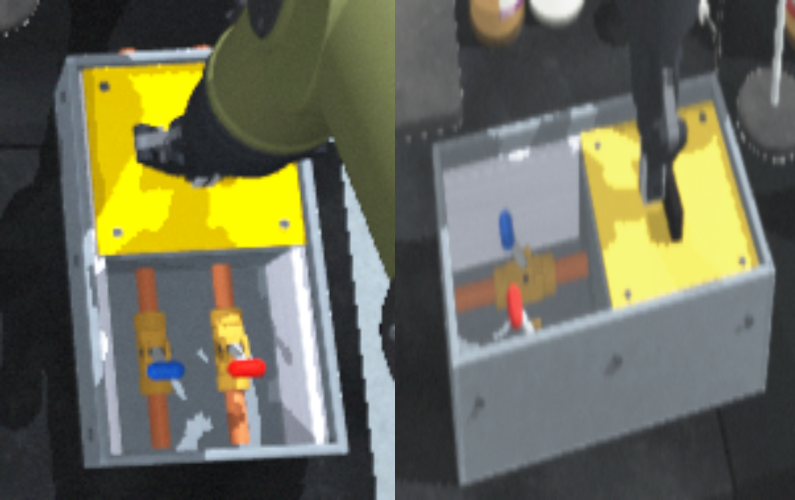

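The cover is at the far end (12 N against the stop) and the well is open. The red handle is the right one, with its grip at top-view pixel (444,270); blue is on the left.

```bash
python3 -m jog '[{"jaw":1,"offset":[-0.02,0,0],"spin":0},{"jaw":1,"offset":[-0.05,0,0],"spin":0},{"jaw":1,"offset":[-0.08,0,-0.04],"spin":0},{"jaw":1,"offset":[-0.1,0,-0.1],"spin":0},{"jaw":1,"offset":[-0.16,0,-0.14],"spin":0},{"jaw":1,"offset":[-0.26,0.03,-0.15],"spin":0},{"jaw":1,"offset":[-0.38,0.05,-0.15],"spin":0},{"jaw":1,"offset":[-0.48,0.07,-0.15],"spin":0},{"jaw":1,"offset":[-0.55,0.08,-0.15],"spin":0},{"jaw":1,"offset":[-0.58,0.08,-0.15],"spin":0}]'
python3 -c "
from h import *
print(tri(('t3.png',443.8,269.8),('s3.png',290,275.4)),atz('t3.png',443.8,269.8,.06),atz('t3.png',412.8,270.6,.06))
print(rel(.437,-.21,.29))
snap('wrist','w4.png')"
```

```text
time_s: 7.35
ee_pos: [0.4409, -0.2114, 0.3089]
eef_rot: [0.001, 1.0, 0.008, 0.001]
contact_force: [0.9, 0.1, -0.2]
opening: -0.0
gripper_force: 0.0
[ 0.47675747 -0.21603122  0.06315669] [ 0.47455424 -0.21678844  0.06      ] [ 0.47455675 -0.15838989  0.06      ]
(array([-0.013, -0.005,  0.063]), 'yaw', np.float64(0.017))
```

View pics/w4.png

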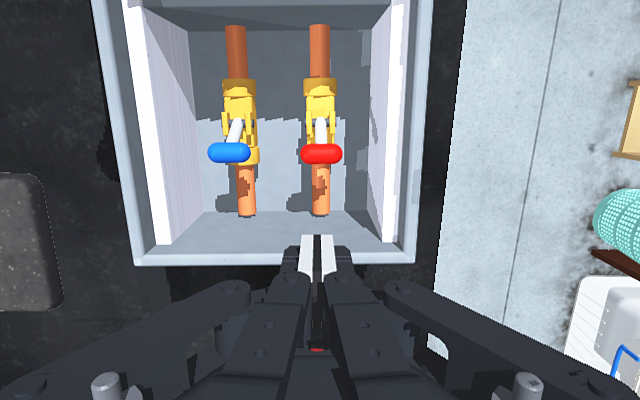

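The red grip is at (321,154) in the wrist view, lined up with the fingers at (318,255), and blue is clear at (230,152). Now I descend into the well on the near side of the red grip.

```bash
python3 -m jog '[{"jaw":1,"offset":[0.005,0.01,0.03],"spin":0},{"jaw":1,"offset":[0.005,0.01,0.08],"spin":0},{"jaw":1,"offset":[0.005,0.01,0.13],"spin":0},{"jaw":1,"offset":[0.005,0.01,0.17],"spin":0},{"jaw":1,"offset":[0.005,0.01,0.2],"spin":0},{"jaw":1,"offset":[0.005,0.01,0.23],"spin":0},{"jaw":1,"offset":[0.005,0.01,0.25],"spin":0},{"jaw":1,"offset":[0.005,0.01,0.27],"spin":0},{"jaw":1,"offset":[0.005,0.01,0.275],"spin":0},{"jaw":1,"offset":[0.005,0.01,0.275],"spin":0}]'
```

```text
time_s: 8.4
ee_pos: [0.4443, -0.2137, 0.2246]
eef_rot: [-0.0, 1.0, 0.009, -0.0]
contact_force: [0.4, 0.3, 0.2]
opening: -0.0003
gripper_force: 0.0
```

```bash
python3 -m jog '[{"jaw":1,"offset":[0.015,0,0],"spin":0},{"jaw":1,"offset":[0.03,0,0],"spin":0},{"jaw":1,"offset":[0.045,0,0],"spin":0},{"jaw":1,"offset":[0.06,0,0],"spin":0},{"jaw":1,"offset":[0.075,0,0],"spin":0},{"jaw":1,"offset":[0.09,0,0],"spin":0},{"jaw":1,"offset":[0.105,0,0],"spin":0},{"jaw":1,"offset":[0.12,0,0],"spin":0},{"jaw":1,"offset":[0.13,0,0],"spin":0},{"jaw":1,"offset":[0.13,0,0],"spin":0}]'
```

```text
time_s: 9.4
ee_pos: [0.484, -0.2129, 0.2247]
eef_rot: [0.0, 1.0, 0.009, 0.001]
contact_force: [-0.5, 0.3, -0.7]
opening: -0.0002
gripper_force: 0.2
```

```bash
python3 -m jog '[{"jaw":1,"offset":[0.01,0,0],"spin":0},{"jaw":1,"offset":[0.02,0,0],"spin":0},{"jaw":1,"offset":[0.025,0,0],"spin":0},{"jaw":1,"offset":[0.03,0,0],"spin":0},{"jaw":1,"offset":[0.03,0,0],"spin":0},{"jaw":1,"offset":[0.035,0,0],"spin":0},{"jaw":1,"offset":[0.035,0,0],"spin":0},{"jaw":1,"offset":[0.04,0,0],"spin":0},{"jaw":1,"offset":[0.04,0,0],"spin":0},{"jaw":1,"offset":[0.04,0,0],"spin":0}]'
```

```text
time_s: 10.4
ee_pos: [0.4952, -0.2128, 0.2247]
eef_rot: [0.0, 1.0, 0.009, 0.0]
contact_force: [-4.2, -0.5, 0.8]
opening: 0.0002
gripper_force: 1.8
```

```bash
python3 -m jog '[{"jaw":1,"offset":[0.005,0,0],"spin":0},{"jaw":1,"offset":[0.01,0,0],"spin":0},{"jaw":1,"offset":[0.015,0,0],"spin":0},{"jaw":1,"offset":[0.02,0,0],"spin":0},{"jaw":1,"offset":[0.02,0,0],"spin":0},{"jaw":1,"offset":[0.02,0,0],"spin":0},{"jaw":1,"offset":[0.02,0,0],"spin":0},{"jaw":1,"offset":[0.02,0,0],"spin":0},{"jaw":1,"offset":[0.02,0,0],"spin":0},{"jaw":1,"offset":[0.02,0,0],"spin":0}]'
```

```text
time_s: 11.4
ee_pos: [0.4977, -0.2129, 0.2242]
eef_rot: [-0.0, 1.0, 0.009, -0.005]
contact_force: [-15.5, 1.1, 9.5]
opening: -0.0002
gripper_force: 9.6
```

The force rose to 15 N over 2.5 mm of travel, so the handle is on its stop. I'll back off, rise and look.

```bash
python3 -m jog '[{"jaw":1,"offset":[-0.03,0,0],"spin":0},{"jaw":1,"offset":[-0.07,0,0],"spin":0},{"jaw":1,"offset":[-0.1,0,0],"spin":0},{"jaw":1,"offset":[-0.12,0,-0.05],"spin":0},{"jaw":1,"offset":[-0.12,0,-0.15],"spin":0},{"jaw":1,"offset":[-0.12,0,-0.25],"spin":0},{"jaw":1,"offset":[-0.14,0,-0.35],"spin":0},{"jaw":1,"offset":[-0.2,0,-0.42],"spin":0},{"jaw":1,"offset":[-0.24,0,-0.45],"spin":0},{"jaw":1,"offset":[-0.24,0,-0.45],"spin":0}]'
python3 -c "
from h import *
snap('top','t5.png');snap('wrist','w5.png');snap('side','s5.png')
a=cv2.imread('pics/s5.png');b=cv2.imread('pics/w5.png');c=cv2.imread('pics/s5.png')[190:330,230:430]
cv2.imwrite('pics/m5.png',np.vstack([np.hstack([cv2.resize(b,(400,300)),cv2.resize(c,(400,300))]),np.hstack([cv2.resize(a,(400,250)),cv2.resize(cv2.imread('pics/t5.png'),(400,250))])]))"
```

```text
time_s: 12.4
ee_pos: [0.4279, -0.2142, 0.3613]
eef_rot: [0.001, 1.0, 0.009, 0.001]
contact_force: [0.8, -0.7, -1.4]
opening: -0.0002
gripper_force: 0.0
```

View pics/m5.png

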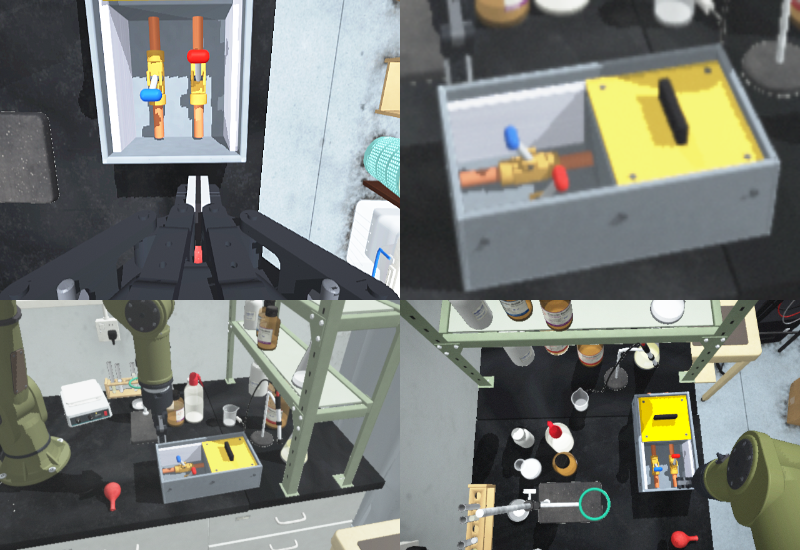

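The red handle leans away at (198,57) in the wrist panel. Blue still leans to the robot at (150,95), the cover is at the far end, and the bottles stand as before. I'll check the numbers, then hand in.

```bash
python3 -c "
from h import *
print(atz('w5.png',317,76,.059),atz('w5.png',241,126,.06), tri(('t5.png',433,249),('s5.png',310.5,273.5)))
print(tri(('t5.png',(665-400)*1.6,(403-300)*1.6),('s5.png',230+272*.5,190+112*.467)))"
```

```text
[ 0.5142121 -0.2130739  0.059    ] [ 0.47656375 -0.15505396  0.06      ] [ 0.51786867 -0.20292938  0.04725196]
[ 0.65025327 -0.18474083  0.09711903]
```

```bash
python3 -c "
from rig import robot
print(robot.hand_in())"
```

```text
the job is handed in; nothing more can be done
None
```

The job is handed in: I slid the cover against the far end and pushed the red handle to its stop. In the last pictures the blue handle still leans towards the robot and the bottles and glassware stand where they were (about 12.5 s of robot time; the hand-in returned no verdict).

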